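Shut the open gas cock and isolate the bench

ROBOT

A 6-joint arm with a two-finger parallel gripper is mounted at the origin on the work surface. World frame = base frame: x ahead of the robot, y to its left, z up, the work surface at z = 0. Lengths are in m, angles in rad, forces in N, time in s.
With the tool pointing down it reaches from about 0.4 to 0.825 m from the base axis. Payload 7 kg.
Tool frame: the origin (TCP) lies at the very end of the fingers, on their centre line; the grasp point (between the pads) lies 19 mm behind it; y points along the fingers, z is the direction in which the jaws open and shut, and the axes are right-handed (so a half turn about y gives the same grasp; the last joint's range is limited). The gripper opens to 88 mm and grips with 3 to 60 N. Pads are 19 mm wide; open, the fingers measure 130 mm over their backs; the gripper's body (78 mm by 193 mm) begins 47 mm behind the grasp point.
Start: joints at [-0.958, 0.359, 0.012, 0, -1.224, -0.288], TCP at [0.215, -0.64, 0.227] pointing down, gripper open.
Joint ranges: [-3.07, 3.07], [-1.43, 2.12], [-1.02, 1.25], [-3.03, 1.67], [-3.05, -0], [-3.03, 3.03]. Speed limits (rad/s): [2.39, 2.39, 3.01, 3.14, 3.14, 3.14].

INTERFACE

Orientations are given as [roll, pitch, yaw] about the fixed x, y, z axes, in that order (R = Rz(yaw) Ry(pitch) Rx(roll)).
In Python, from station import get_state, grab_frame, job_done, regions_of gives the robot as it stands.
- The arm moves only by the tool drive_tool, never from a script. Its argument "rows" is a list of rows, each a list of 3 entries, a list of its own where there are three numbers: the shift along the world's x, y, z as a fraction of full scale, then the turn about the world's z as a fraction of full scale, then the opening, from 0 (shut) to 1 (fully open). A call has 1 to 12 rows; each row is the pose to reach, as a shift and turn from the pose commanded when the call began; what a row does not reach only later rows make up. Full scale, the value 1, is 30 cm for a shift and 90 degrees for a turn. A row lasts 1/10 s, in which the tool goes at most 50 mm and 8.59 degrees, less where a joint would pass 70% of its speed; a pose out of reach is approached as far as the arm can. A call with a number of a shift or a turn outside -1 to 1 is refused whole. A call with a gripper value outside its range is refused whole. The fingers move at their own pace and stop on an object; "newtons" is the grip in N (left out, the last holds). Time passes only in rows, so rows that repeat a pose let the fingers close. It gives the time, the measured TCP pose, the force and the opening at its end, in the units of the state.
- get_state(): the state, without advancing time (a new reading comes with each control period).
- grab_frame(name): name is "side" or "top" or "wrist"; returns a dict with "img" (400x640x3 uint8, blue, green, red), "fx", "fy", "cx", "cy" (pixels), "T" (4x4, takes a point from camera to world coordinates); the wrist camera has in their place "hand_eye" (4x4, takes a point from camera to tool coordinates, whose origin is the TCP and whose axes are the tool frame's). Camera axes: x right, y down, z forward; pixel columns grow to the right and rows downward; lengths in m; the calibration is good to about 2 mm. A picture is of the moment at which its call begins: read the wrist's pose just before it. There is no depth.
- job_done(): hands the job in, once; it reports no verdict.
Trained networks look in a picture, given as the dict that the camera call returned (one of the last four; its "shot" number tells which), for a name from the list of things; names that differ only in an ending like _2 or _b are one class to them, and where a whole thing is asked for, a point or a joint stands for the part that bears it (a point fixed in the world has none). Each returns a list of dicts, best first, with "confidence" (0 to 1); they miss things now and then, are a little off and sometimes report something else, mostly with a low value. They report only what shows in the picture. A call takes as long as a camera call. They do not tell look-alikes from the thing itself.
- regions_of(picture, thing): "pixels" (400x640 bool, what is visible of it) and "box" ([left, top, right, bottom] in pixels, round what is visible of it).
The state is a dict: "t": time; "q": joint angles; "qd": joint speeds; "joint_efforts": joint torques, N m; "eef_pos": TCP position; "ee_rot": TCP orientation; "force": force on the tool from outside, world axes, zero at the start; "moment": the same for the moment, N m; "width": finger opening in m.
Only numpy, scipy, OpenCV 4.12 (cv2) and the standard library are available. Lean on these libraries where they do the work, as an engineer would, in place of code of your own. Each camera call takes 0.05 s, during which the arm holds its last target. There are 200 camera calls.

TASK

One of the two bench gas cocks has been left open, its lever in line with its hose nozzle: without gripping it, push the lever round anticlockwise (seen from above) until it meets its stop, wherever that is, and keep pressing it there for half a second with about 12 N, never more than 40 N. When it is shut, press the round key on the shut-off panel fully down and let it up, then the long bar-shaped key likewise. Leave the square key, the other cock and the glassware alone, and leave the lever resting against its stop.

Things in the scene. Friction and masses are not known exactly. Their poses are not given: they have to be found in the camera images.
- cock_on: gas cock that is open and must be shut, fixed to the bench: 80 mm steel flange, brass body, hose nozzle (90 mm out, top 84 mm high) along this frame's -x; 103 mm high, the lever turns above. Upright stop pin, 10 mm thick, 38 mm from the axis, top 135 mm high, at an angle that differs from start to start. Origin on the bench under the spindle axis, z up
- lever_on: lever mount of the open cock, on the spindle axis 125 mm above the bench, at the lever's mid-height; it does not turn and has the cock's orientation (-x along the nozzle). It carries the lever: a straight steel bar with a black sleeve, 16 mm wide, 14 mm high (118 to 132 mm above the bench), reaching 105 mm from the axis
- turn_on (a joint): angle of the open cock's lever, rad: 0 in line with the nozzle (open), growing anticlockwise from above until the hard stop (shut), which lies anywhere from 1.40 to 1.80: feel for it. Starts at 0 to 0.3. Steady friction 0.25 N m (3 N at 80 mm from the axis); stays where it is left; a weak spring keeps it on the stop once there
- tip_on (a point): middle of the free end of the open cock's lever, 105 mm from the axis, 125 mm above the bench
- cock_off: gas cock that is already shut, fixed to the bench: 80 mm steel flange, brass body, hose nozzle (90 mm out, top 84 mm high) along this frame's -x; 103 mm high, the lever turns above. Upright stop pin, 10 mm thick, 38 mm from the axis, top 135 mm high. Origin on the bench under the spindle axis, z up
- tip_off (a point): middle of the free end of the shut cock's lever (same lever as the other's), which stands crosswise to its nozzle; leave it
- panel: shut-off panel, a grey box with an aluminium top, 80 x 240 x 40 mm (x, y, z), fixed to the bench; origin at the middle of its underside. Three white keys in a row along its y, 75 mm apart, in any order
- key_round_top (a point): plain white spring key, moves straight down; the round one, 40 mm across. Stands 14 mm above the panel's top, its top face 55 mm above the bench. This point is the middle of its top face
- key_round (a joint): travel of the round key in m: 0 up, 0.008 fully down. About 2 N starts it moving and 6 N holds it fully down; it springs back up when released
- key_bar_top (a point): plain white spring key, moves straight down; the long bar-shaped one, 22 x 60 mm, long along the panel's y. Stands 14 mm above the panel's top, its top face 55 mm above the bench. This point is the middle of its top face
- key_bar (a joint): travel of the bar key in m: 0 up, 0.008 fully down. About 2 N starts it moving and 6 N holds it fully down; it springs back up when released
- key_square_top (a point): plain white spring key, moves straight down; the square one, 36 x 36 mm. Stands 14 mm above the panel's top, its top face 55 mm above the bench. This point is the middle of its top face; leave it alone
- key_square (a joint): travel of the square key in m: 0 up, 0.008 fully down. About 2 N starts it moving and 6 N holds it fully down; it springs back up when released
- flask: loose conical flask with foil cap, 84 mm wide, 134 mm high; origin at the middle of its underside; leave alone
- beaker: loose glass beaker, 76 mm wide, 100 mm high; origin at the middle of its underside; leave alone
- jar: loose white jar with a black cap, 70 mm wide, 120 mm high; origin at the middle of its underside; leave alone
Not all that is in view belongs to the job. Leave any blue or orange look-alike of the cock_on alone.

How it is judged:
By the outcome, as a careful person would: the job done as asked, in the order asked, and still so for the second after the job is handed in, with the robot touching nothing.
It also fails if it takes over 56 s, if anything falls off the work surface, if the arm or the gripper's body presses on something with over 40 N, if the wrist force passes 120 N, or if a joint passes its speed limit or range.

## Working session

There is one attempt and no reset: what is moved stays moved. The work goes in short steps, Python scripts to look and compute and a tool call to move; the robot and the scene stay as the last step left them, time stands still between calls to the robot, and variables do not carry over. Pictures are saved under pics/ and viewed, about 8 in all and at most 12, crops included, and the job is handed in when it is done.

Besides the shell and the picture viewer there is one more tool, called after "Call:" in YAML: its name, and indented under it one key for each argument. drive_tool: Moves the arm, as the interface text tells. Its arguments: {"type":"object","properties":{"rows":{"type":"array"},"newtons":{"type":"number"}},"required":["rows"]}

```bash
mkdir -p pics
cat > h.py <<'E'
import numpy as np, cv2
from station import *
def ray(f,u,v):
    d=np.array([(u-f["cx"])/f["fx"],(v-f["cy"])/f["fy"],1.0]); T=np.array(f["T"]); return T[:3,3],T[:3,:3]@d
def at(f,u,v,z):
    o,d=ray(f,u,v); return o+d*(z-o[2])/d[2]
def proj(f,p):
    T=np.array(f["T"]); c=T[:3,:3].T@(np.array(p)-T[:3,3]); return f["fx"]*c[0]/c[2]+f["cx"],f["fy"]*c[1]/c[2]+f["cy"]
E
python3 - <<'E'
from h import *
s=get_state(); print({k:np.round(v,3).tolist() for k,v in s.items()})
for n in("top","side"):
    f=grab_frame(n); cv2.imwrite(f"pics/{n}0.png",f["img"]); print(n,np.round(f["T"],3).tolist(),f["fx"])
    for th in("cock_on","lever_on","cock_off","tip_off","panel","key_round_top","key_bar_top","key_square_top","flask","beaker","jar"):
        for r in regions_of(f,th)[:3]:
            m=r["pixels"]; ys,xs=np.nonzero(m); print(th,round(r["confidence"],2),r["box"],round(xs.mean(),1),round(ys.mean(),1))
E
```

```text
{'t': 0.0, 'q': [-0.958, 0.359, 0.011, -0.0, -1.224, -0.288], 'qd': [0.002, -0.0, -0.0, -0.001, -0.001, -0.0], 'joint_efforts': [0.0, -58.272, 29.306, 6.997, 0.007, -0.0], 'eef_pos': [0.215, -0.639, 0.226], 'ee_rot': [-1.569, 0.0, 0.325], 'force': [0.323, 0.024, -1.214], 'moment': [0.049, -0.003, 0.002], 'width': 0.088}
top [[-0.005, -0.98, 0.198, 0.375], [-1.0, 0.003, -0.011, 0.016], [0.01, -0.198, -0.98, 1.213], [0.0, 0.0, 0.0, 1.0]] 403.25678497224294
cock_on 0.74 [244.5, 184.0, 279.9, 229.5] 261.6 198.2
cock_on 0.64 [210.6, 241.3, 246.5, 292.2] 228.7 262.1
cock_on 0.58 [258.7, 119.0, 288.0, 162.3] 273.1 138.5
lever_on 0.53 [255.1, 189.9, 278.0, 232.4] 266.5 211.9
lever_on 0.48 [354.4, 243.6, 371.3, 254.2] 361.1 248.6
lever_on 0.45 [302.6, 235.4, 313.7, 251.0] 308.6 243.6
cock_off 0.89 [373.1, 178.8, 409.8, 230.2] 388.7 198.0
tip_off 0.63 [386.9, 188.2, 431.8, 198.7] 408.4 192.2
panel 0.93 [293.9, 230.2, 379.8, 262.8] 335.3 247.4
key_round_top 0.52 [327.7, 238.8, 344.7, 257.3] 335.0 246.1
key_round_top 0.3 [145.4, 198.9, 183.4, 229.2] 164.3 214.6
key_bar_top 0.7 [351.4, 244.8, 371
[... 510 characters left out ...]
[232.6, 184.5, 281.3, 242.6] 252.5 214.7
lever_on 0.93 [291.9, 217.9, 339.1, 235.3] 315.5 226.5
lever_on 0.23 [294.4, 219.4, 338.1, 234.5] 316.3 226.0
tip_off 0.67 [359.9, 144.4, 383.7, 161.6] 371.1 151.1
panel 0.76 [343.0, 198.2, 414.1, 261.1] 378.2 234.5
key_round_top 0.63 [373.2, 213.5, 387.1, 225.6] 380.7 220.7
key_bar_top 0.65 [384.3, 199.8, 402.5, 215.1] 394.8 207.8
key_bar_top 0.58 [359.0, 144.6, 384.8, 158.3] 371.0 151.2
key_square_top 0.59 [359.6, 227.7, 373.7, 244.5] 366.0 234.7
flask 0.74 [293.5, 217.9, 340.8, 231.2] 316.3 226.1
flask 0.58 [270.1, 162.6, 292.9, 212.5] 280.2 191.3
beaker 0.82 [225.4, 297.5, 263.3, 354.9] 245.2 323.6
jar 0.93 [390.6, 127.7, 410.2, 167.3] 400.6 148.3
```

Run:
```python
import cv2
a=cv2.imread("pics/top0.png")[90:310,130:490]; cv2.imwrite("pics/top0c.png",cv2.resize(a,(800,489),interpolation=cv2.INTER_CUBIC))
a=cv2.imread("pics/side0.png")[120:370,200:450]; cv2.imwrite("pics/side0c.png",cv2.resize(a,(600,600),interpolation=cv2.INTER_CUBIC))
```

```text
(no output)
```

View pics/top0c.png

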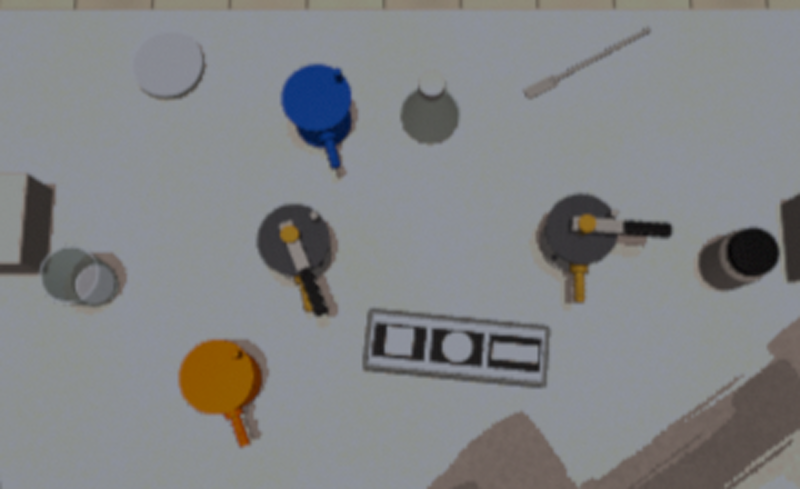

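View pics/side0c.png

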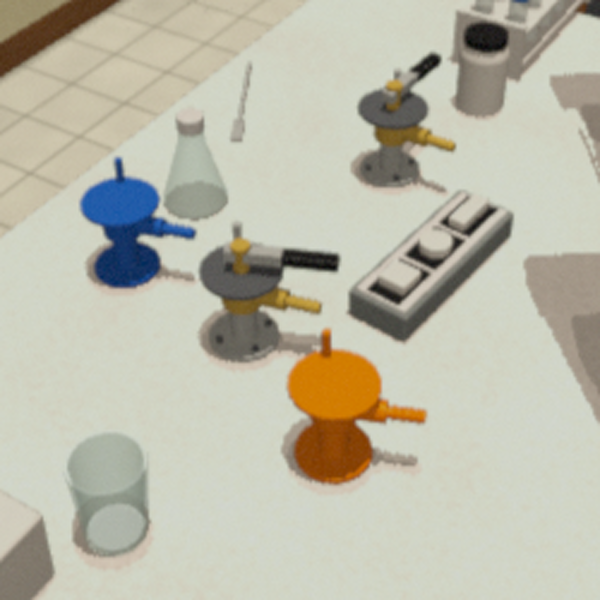

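The open cock is the grey/brass one at top-view px ~(260,195): its black-sleeved lever lies over its brass nozzle. The grey/brass cock at px ~(390,195) has its lever crosswise, so it is already shut. The blue (273,138) and orange (229,262) ones are decoys with no lever. The keys from left to right are square (309,244), round (335,246) and bar (361,249).

Run:
```python
from h import *
from scipy.optimize import least_squares
F={n:grab_frame(n) for n in("top","side")}
t=F["top"]; s=F["side"]
def best(f,th,near):
    c=[r["pixels"] for r in regions_of(f,th)]
    P=[np.argwhere(m)[:,::-1] for m in c]
    return min(P,key=lambda p:np.hypot(*(p.mean(0)-near)))
for n,th,near,z in [("top","panel",(335,247),.04),("side","panel",(378,234),.03)]+[(v,k,p,.055) for v,k,p in [("top","key_round_top",(335,246)),("top","key_bar_top",(361,249)),("top","key_square_top",(309,244)),("side","key_round_top",(381,220)),("side","key_bar_top",(395,208)),("side","key_square_top",(366,235))]]:
    p=best(F[n],th,near); print(n,th,np.round(at(F[n],*p.mean(0),z)[:2],4))
# lever
for n,near in(("top",(266,212)),("side",(315,226))):
    f=F[n]; p=best(f,"lever_on",near)
    w=np.array([at(f,u,v,.130 if n=="top" else .125)[:2] for u,v in p]); c=w.mean(0); d=np.linalg.svd(w-c)[2][0]; 
    if d[0]>0:d=-d
    q=(w-c)@d; print(n,"lever mid",c.round(4),"dir",np.degrees(np.arctan2(d[1],d[0])).round(1),"ends",(c+d*q.min()).round(4),(c+d*q.max()).round(4))
# hand points from crops: disc centre, hub, tip, nozzle tip, pin
T=lambda x,y:(130+x*360/800,90+y*220/489); S=lambda x,y:(200+x*250/600,120+y*250/600)
for nm,a,z in[("hub top",(289,233),.140),("disc",(294,240),.103),("tip",(321,312),.130),("pin",(317,215),.135)]: print("top",nm,at(t,*T(*a),z)[:2].round(4))
for nm,a,z in[("hub top",(240,246),.140),("disc",(242,270),.103),("tip",(338,262),.125),("nozzle tip",(319,306),.077),("pin top",(237,225),.135),("flange",(242,337),.008)]: print("side",nm,at(s,*S(*a),z)[:2].round(4))
a=t["img"][175:240,235:300]; cv2.imwrite("pics/cock.png",cv2.resize(a,(600,600),interpolation=cv2.INTER_CUBIC))
```

```text
top panel [ 0.4513 -0.0419]
side panel [ 0.4454 -0.0115]
top key_round_top [ 0.4541 -0.0412]
top key_bar_top [ 0.4467 -0.1174]
top key_square_top [0.4617 0.031 ]Traceback (most recent call last):
  File "<stdin>", line 10, in <module>
  File "<stdin>", line 8, in best
ValueError: min() iterable argument is empty
```

Run:
```python
from h import *
F={n:grab_frame(n) for n in("top","side")}
t=F["top"]; s=F["side"]
for th,(u,v) in [("key_round_top",(380.7,220.7)),("key_bar_top",(394.8,207.8)),("key_square_top",(366,234.7))]: print("side",th,at(s,u,v,.053)[:2].round(4))
for n,near in(("top",(266,212)),("side",(315,226))):
    f=F[n]; c=[np.argwhere(r["pixels"])[:,::-1] for r in regions_of(f,"lever_on")]
    if not c: print("none",n); continue
    p=min(c,key=lambda p:np.hypot(*(p.mean(0)-near)))
    w=np.array([at(f,u,v,.130 if n=="top" else .125)[:2] for u,v in p]); c=w.mean(0); d=np.linalg.svd(w-c)[2][0]
    if d[0]>0:d=-d
    q=(w-c)@d; print(n,"lever mid",c.round(4),"dir",np.degrees(np.arctan2(d[1],d[0])).round(1),"ends",(c+d*q.min()).round(4),(c+d*q.max()).round(4))
T=lambda x,y:(130+x*360/800,90+y*220/489); S=lambda x,y:(200+x*250/600,120+y*250/600)
for nm,a,z in[("hub top",(289,233),.140),("disc",(294,240),.103),("tip",(321,312),.130),("pin",(317,215),.135)]: print("top",nm,at(t,*T(*a),z)[:2].round(4))
for nm,a,z in[("hub top",(240,246),.140),("disc",(242,270),.103),("tip",(338,262),.125),("nozzle tip",(319,306),.077),("pin top",(237,225),.135),("flange",(242,337),.008)]: print("side",nm,at(s,*S(*a),z)[:2].round(4))
a=t["img"][175:240,235:300]; cv2.imwrite("pics/cock.png",cv2.resize(a,(600,600),interpolation=cv2.INTER_CUBIC))
```

```text
side key_round_top [ 0.4536 -0.0394]
side key_bar_top [ 0.4452 -0.1131]
side key_square_top [0.4607 0.0345]
top lever mid [0.5444 0.1467] dir -157.6 ends [0.6025 0.1707] [0.4869 0.1229]
side lever mid [0.5522 0.149 ] dir -156.0 ends [0.6035 0.1719] [0.4932 0.1227]
top hub top [0.5873 0.1629]
top disc [0.5856 0.1614]
top tip [0.4918 0.1233]
top pin [0.6107 0.1297]
side hub top [0.5811 0.1699]
side disc [0.5827 0.1662]
side tip [0.489  0.1228]
side nozzle tip [0.4975 0.147 ]
side pin top [0.6073 0.1377]
side flange [0.5827 0.172 ]
```

View pics/cock.png

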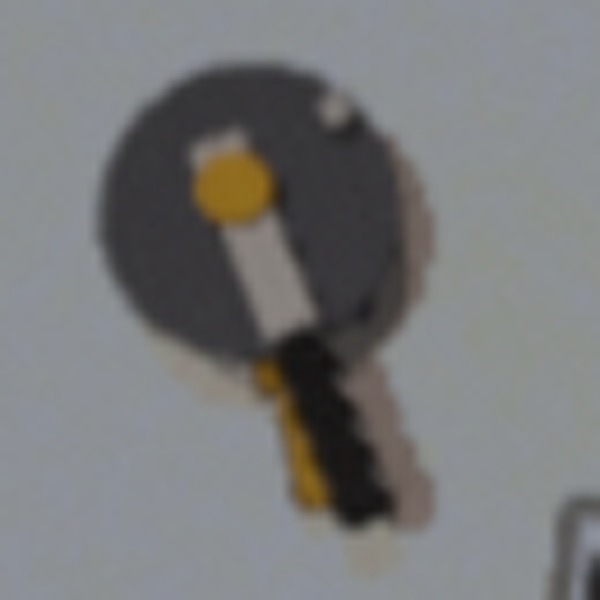

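The crop confirms the lever over the nozzle, with the stop pin to the upper right. My measurements:
- **Hub:** ≈ (0.585, 0.164).
- **Lever tip:** ≈ (0.490, 0.123), 103 mm from the axis, which fits the 105 mm given.
- **Lever bearing:** ≈ 203.5°, with the nozzle at ≈ 191°.
- **Stop:** expected at a lever bearing of ≈ 289°.

I'll close the fingers and move over.

Call:
drive_tool:
  rows:
    - [[0.8, 0.8, 0.15], 0, 0]
    - [[0.8, 0.8, 0.15], 0, 0]
    - [[0.8, 0.8, 0.15], 0, 0]
    - [[0.8, 0.8, 0.15], 0, 0]
    - [[0.8, 0.8, 0.15], 0, 0]
    - [[0.8, 0.8, 0.15], 0, 0]
    - [[0.8, 0.8, 0.15], 0, 0]
    - [[0.8, 0.8, 0.15], 0, 0]
    - [[0.8, 0.8, 0.15], 0, 0]
  newtons: 10

```text
t: 2.7
eef_pos: [0.4562, -0.3988, 0.2717]
ee_rot: [-1.571, -0.0, 0.327]
force: [-0.1, 0.3, 0.4]
width: 0.0214
```

Call:
drive_tool:
  rows:
    - [[0.12, 1, 0], 0, 0]
    - [[0.12, 1, 0], 0, 0]
    - [[0.12, 1, 0], 0, 0]
    - [[0.12, 1, 0], 0, 0]
    - [[0.12, 1, 0], 0, 0]
    - [[0.12, 1, 0], 0, 0]
    - [[0.12, 1, 0], 0, 0]
    - [[0.12, 1, 0], 0, 0]

```text
t: 3.5
eef_pos: [0.4912, -0.0993, 0.2716]
ee_rot: [-1.571, -0.0, 0.327]
force: [0.0, -0.5, 0.2]
width: 0.0005
```

Call:
drive_tool:
  rows:
    - [[0, 0.89, 0], 0.05, 0]
    - [[0, 0.89, 0], 0.05, 0]
    - [[0, 0.89, 0], 0.05, 0]
    - [[0, 0.89, 0], 0.05, 0]
    - [[0, 0.89, 0], 0.05, 0]
    - [[0, 0.89, 0], 0.05, 0]
    - [[0, 0.89, 0], 0.05, 0]
    - [[0, 0.89, 0], 0.05, 0]

```text
t: 4.3
eef_pos: [0.4917, 0.1658, 0.2712]
ee_rot: [-1.571, 0.001, 0.402]
force: [-0.5, 0.2, 0.2]
width: 0.0004
```

Run:
```python
from h import *
s=get_state(); print(s["eef_pos"],s["ee_rot"],s["q"])
f=grab_frame("wrist"); cv2.imwrite("pics/w1.png",f["img"]); print(f["fx"],f["cx"],f["cy"],np.round(f["hand_eye"],3).tolist())
```

```text
[0.491675   0.16581307 0.27121662] [-1.57124136e+00  9.50912244e-04  4.02150933e-01] [ 7.03997708e-01  7.26848415e-02 -2.55845009e-01  1.50208934e-04
 -1.24330670e+00 -1.87269128e+00]
309.5799407540328 319.7870770168359 202.20728522447436 [[0.0, 0.968, 0.251, -0.067], [0.001, -0.251, 0.968, -0.157], [1.0, -0.0, -0.001, 0.001], [0.0, 0.0, 0.0, 1.0]]
```

View pics/w1.png

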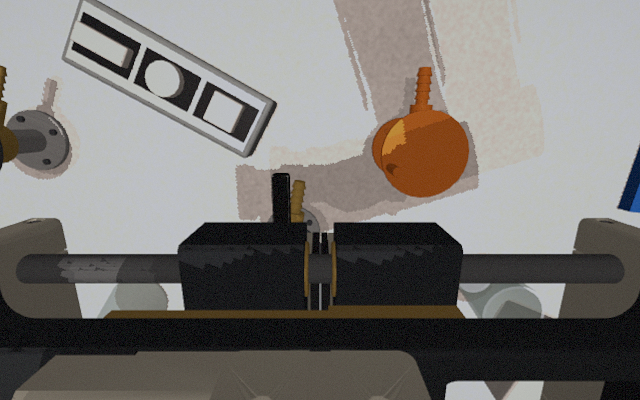

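The wrist picture shows the lever end at (281,175) with the brass nozzle beside it. The closed fingers sit at column ~320 on the clockwise side, and the orange decoy at (425,150) is well clear. I'll check this point against the earlier estimate and work out the arc.

```bash
cat > arc.py <<'E'
import numpy as np
hub=np.array([.585,.164])
# tool centre when lever bearing th(deg), gap g(m), r=.085; half lever 8 mm + half tool 21 mm
def tool(th,g=0,r=.085):
    a=np.radians(th); u=np.array([np.cos(a),np.sin(a)]); n=np.array([-u[1],u[0]]); return hub+r*u-n*(.029+g)
E
python3 - <<'E'
from h import *; from arc import *
from scipy.spatial.transform import Rotation as R
H=np.array([[0,.968,.251,-.067],[.001,-.251,.968,-.157],[1,0,-.001,.001],[0,0,0,1]])
T=np.eye(4); T[:3,:3]=R.from_euler("xyz",[-1.5712,.001,.4022]).as_matrix(); T[:3,3]=[.4917,.1658,.2712]
f=dict(fx=309.58,fy=309.58,cx=319.79,cy=202.2,T=T@H)
for uv in((281,174),(273,222),(290,222)): print(uv,at(f,*uv,.132)[:2].round(4))
for th in range(203,296,10): print(th,tool(th).round(4), ((tool(th)-[.4917,.1658])/.3).round(3))
print(tool(203.5,.012))
E
```

```text
(281, 174) [0.4891 0.1247]
(273, 222) [0.5377 0.1349]
(290, 222) [0.531  0.1507]
203 [0.4954 0.1575] [ 0.012 -0.028]
213 [0.4979 0.142 ] [ 0.021 -0.079]
223 [0.5031 0.1272] [ 0.038 -0.129]
233 [0.5107 0.1136] [ 0.063 -0.174]
243 [0.5206 0.1014] [ 0.096 -0.215]
253 [0.5324 0.0912] [ 0.136 -0.249]
263 [0.5459 0.0832] [ 0.181 -0.275]
273 [0.5605 0.0776] [ 0.229 -0.294]
283 [0.5759 0.0747] [ 0.281 -0.304]
293 [0.5915 0.0744] [ 0.333 -0.305]
[0.49070118 0.16770579]
```

Call:
drive_tool:
  rows:
    - [[-0.01, 0.01, -0.3], 0, 0]
    - [[-0.01, 0.01, -0.3], 0, 0]
    - [[-0.01, 0.01, -0.45], 0, 0]
    - [[-0.01, 0.01, -0.5], 0, 0]
    - [[-0.01, 0.01, -0.56], 0, 0]
    - [[-0.01, 0.01, -0.56], 0, 0]
    - [[-0.01, 0.01, -0.56], 0, 0]

```text
t: 5.05
eef_pos: [0.4888, 0.1691, 0.104]
ee_rot: [-1.571, 0.0, 0.402]
force: [0.0, 0.8, 0.8]
width: 0.0008
```

Call:
drive_tool:
  rows:
    - [[0.01, -0.02, 0], 0, 0]
    - [[0.022, -0.038, 0], 0, 0]
    - [[0.026, -0.064, 0], 0.055, 0]
    - [[0.03, -0.09, 0], 0.11, 0]
    - [[0.038, -0.115, 0], 0.165, 0]
    - [[0.048, -0.139, 0], 0.22, 0]
    - [[0.06, -0.163, 0], 0.275, 0]
    - [[0.073, -0.185, 0], 0.33, 0]
    - [[0.089, -0.206, 0], 0.385, 0]
    - [[0.106, -0.225, 0], 0.44, 0]
    - [[0.125, -0.243, 0], 0.495, 0]
    - [[0.145, -0.259, 0], 0.55, 0]

```text
t: 6.25
eef_pos: [0.5316, 0.0915, 0.1042]
ee_rot: [-1.57, 0.0, 1.27]
force: [-2.2, -1.1, 1.8]
width: 0.0006
```

Call:
drive_tool:
  rows:
    - [[0.011, -0.007, 0], 0.028, 0]
    - [[0.022, -0.014, 0], 0.055, 0]
    - [[0.033, -0.021, 0], 0.083, 0]
    - [[0.045, -0.027, 0], 0.11, 0]
    - [[0.057, -0.032, 0], 0.14, 0]
    - [[0.069, -0.037, 0], 0.167, 0]
    - [[0.069, -0.037, 0], 0.167, 0]

```text
t: 6.95
eef_pos: [0.5527, 0.0806, 0.104]
ee_rot: [-1.571, 0.0, 1.529]
force: [-0.8, -1.4, 1.1]
width: 0.0003
```

Run:
```python
from h import *; from arc import *
s=get_state(); print(s["eef_pos"],s["ee_rot"],s["force"])
f=grab_frame("top"); cv2.imwrite("pics/t2.png",cv2.resize(f["img"][165:245,230:310],(600,600),interpolation=cv2.INTER_CUBIC))
for th in range(268,297,2): print(th,((tool(th)-tool(268))/.3).round(3))
```

```text
[0.55266043 0.08061179 0.10400922] [-1.57065281e+00  1.34297419e-04  1.52942598e+00] [-0.8203471  -1.37314646  1.12172203]
268 [0. 0.]
270 [ 0.01  -0.004]
272 [ 0.02  -0.007]
274 [ 0.03 -0.01]
276 [ 0.04  -0.012]
278 [ 0.05  -0.014]
280 [ 0.06  -0.016]
282 [ 0.071 -0.017]
284 [ 0.081 -0.019]
286 [ 0.092 -0.019]
288 [ 0.102 -0.02 ]
290 [ 0.113 -0.02 ]
292 [ 0.123 -0.019]
294 [ 0.133 -0.018]
296 [ 0.144 -0.017]
```

View pics/t2.png

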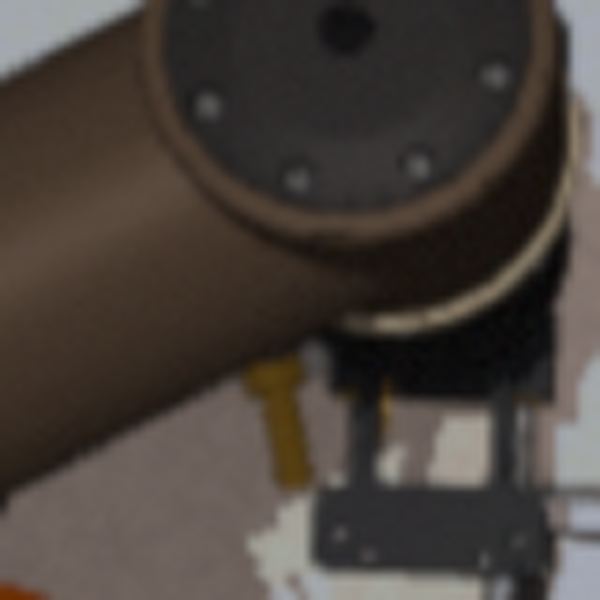

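Call:
drive_tool:
  rows:
    - [[0.01, -0.004, 0], 0.022, 0]
    - [[0.02, -0.007, 0], 0.044, 0]
    - [[0.02, -0.007, 0], 0.044, 0]

```text
t: 7.3
eef_pos: [0.5586, 0.0791, 0.1038]
ee_rot: [-1.571, 0.0, 1.598]
force: [-1.0, -1.1, 0.8]
width: 0.0005
```

Call:
drive_tool:
  rows:
    - [[0.01, -0.003, 0], 0.022, 0]
    - [[0.01, -0.003, 0], 0.022, 0]

```text
t: 7.5
eef_pos: [0.5616, 0.0783, 0.1037]
ee_rot: [-1.571, 0.0, 1.632]
force: [-1.0, -1.7, 0.3]
width: 0.0003
```

Call:
drive_tool:
  rows:
    - [[0.01, -0.002, 0], 0.022, 0]
    - [[0.01, -0.002, 0], 0.022, 0]

```text
t: 7.7
eef_pos: [0.5646, 0.0778, 0.1036]
ee_rot: [-1.571, 0.0, 1.666]
force: [-1.3, -1.0, 0.3]
width: 0.0005
```

Call:
drive_tool:
  rows:
    - [[0.01, -0.002, 0], 0.022, 0]
    - [[0.01, -0.002, 0], 0.022, 0]

```text
t: 7.9
eef_pos: [0.5676, 0.0773, 0.1036]
ee_rot: [-1.571, 0.0, 1.701]
force: [-1.5, -1.1, 0.5]
width: 0.0007
```

Call:
drive_tool:
  rows:
    - [[0.01, -0.002, 0], 0.022, 0]
    - [[0.01, -0.002, 0], 0.022, 0]

```text
t: 8.1
eef_pos: [0.5706, 0.0767, 0.1036]
ee_rot: [-1.571, -0.0, 1.735]
force: [-1.0, -1.6, 0.4]
width: 0.0006
```

Call:
drive_tool:
  rows:
    - [[0.005, -0.001, 0], 0.011, 0]
    - [[0.005, -0.001, 0], 0.011, 0]

```text
t: 8.3
eef_pos: [0.5721, 0.0765, 0.1036]
ee_rot: [-1.571, -0.0, 1.754]
force: [-1.8, -1.3, 1.4]
width: 0.0004
```

Run:
```python
from h import *
s=get_state(); print(s["eef_pos"],s["ee_rot"],s["force"],s["moment"])
f=grab_frame("wrist"); cv2.imwrite("pics/w2.png",f["img"])
```

```text
[0.57210145 0.07647928 0.10357529] [-1.57090842e+00 -4.37995611e-05  1.75388329e+00] [-1.75121242 -1.32103098  1.43541196] [-0.51813571  0.65029122 -0.04641347]
```

View pics/w2.png

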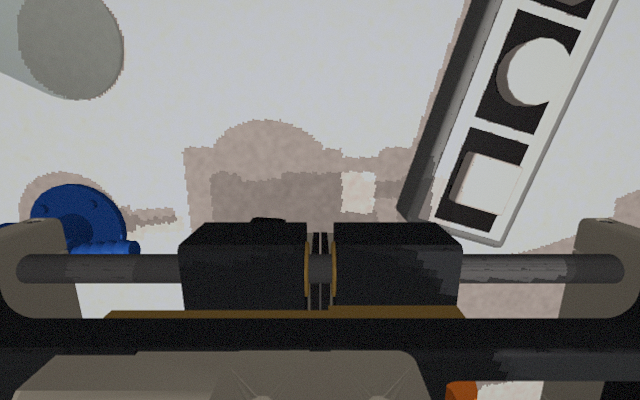

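The wrist view shows the lever end still just ahead of the finger (268,220), so the fingers are in contact with it. I'll carry on in small steps.

Call:
drive_tool:
  rows:
    - [[0.01, -0.002, 0], 0.022, 0]
    - [[0.01, -0.002, 0], 0.022, 0]

```text
t: 8.55
eef_pos: [0.5753, 0.0759, 0.1036]
ee_rot: [-1.571, -0.0, 1.789]
force: [-2.0, -1.1, 0.4]
width: 0.0003
```

Call:
drive_tool:
  rows:
    - [[0.005, -0.001, 0], 0.011, 0]
    - [[0.005, -0.001, 0], 0.011, 0]

```text
t: 8.75
eef_pos: [0.5767, 0.0756, 0.1036]
ee_rot: [-1.571, -0.0, 1.806]
force: [-1.0, 0.0, 1.2]
width: 0.0002
```

Call:
drive_tool:
  rows:
    - [[0.005, -0.001, 0], 0.011, 0]
    - [[0.005, -0.001, 0], 0.011, 0]

```text
t: 8.95
eef_pos: [0.5783, 0.0754, 0.1036]
ee_rot: [-1.571, -0.0, 1.824]
force: [-1.0, -0.0, 1.2]
width: 0.0007
```

Call:
drive_tool:
  rows:
    - [[0.005, 0, 0], 0.011, 0]
    - [[0.005, 0, 0], 0.011, 0]

```text
t: 9.15
eef_pos: [0.5798, 0.0752, 0.1036]
ee_rot: [-1.571, 0.0, 1.841]
force: [-2.2, -0.4, 0.7]
width: 0.0003
```

Call:
drive_tool:
  rows:
    - [[0.005, 0, 0], 0.011, 0]
    - [[0.005, 0, 0], 0.011, 0]

```text
t: 9.35
eef_pos: [0.5813, 0.0752, 0.1035]
ee_rot: [-1.571, 0.0, 1.859]
force: [-1.9, -1.0, 1.1]
width: 0.0001
```

Call:
drive_tool:
  rows:
    - [[0.005, 0, 0], 0.011, 0]
    - [[0.005, 0, 0], 0.011, 0]

```text
t: 9.55
eef_pos: [0.5828, 0.0751, 0.1036]
ee_rot: [-1.571, 0.0, 1.876]
force: [-1.5, -1.2, -0.0]
width: 0.0007
```

Call:
drive_tool:
  rows:
    - [[0.005, 0, 0], 0.011, 0]
    - [[0.005, 0, 0], 0.011, 0]

```text
t: 9.75
eef_pos: [0.5843, 0.0751, 0.1036]
ee_rot: [-1.571, 0.0, 1.893]
force: [-1.2, -1.6, 1.3]
width: 0.0006
```

Call:
drive_tool:
  rows:
    - [[0.005, 0, 0], 0.011, 0]
    - [[0.005, 0, 0], 0.011, 0]

```text
t: 9.95
eef_pos: [0.5858, 0.0751, 0.1036]
ee_rot: [-1.571, 0.0, 1.911]
force: [-1.9, -2.4, 0.5]
width: 0.0004
```

Call:
drive_tool:
  rows:
    - [[0.005, 0, 0], 0.011, 0]
    - [[0.005, 0, 0], 0.011, 0]

```text
t: 10.15
eef_pos: [0.5873, 0.0752, 0.1035]
ee_rot: [-1.571, 0.0, 1.928]
force: [-0.9, -2.8, 0.1]
width: 0.0005
```

Call:
drive_tool:
  rows:
    - [[0.005, 0, 0], 0.011, 0]
    - [[0.005, 0, 0], 0.011, 0]

```text
t: 10.35
eef_pos: [0.5888, 0.0752, 0.1035]
ee_rot: [-1.571, 0.0, 1.945]
force: [-1.1, -1.7, -0.1]
width: 0.0007
```

Call:
drive_tool:
  rows:
    - [[0.005, 0, 0], 0.011, 0]
    - [[0.005, 0, 0], 0.011, 0]

```text
t: 10.55
eef_pos: [0.5903, 0.0753, 0.1035]
ee_rot: [-1.571, 0.0, 1.962]
force: [-0.8, -1.3, 1.2]
width: 0.0003
```

Call:
drive_tool:
  rows:
    - [[0.005, 0.001, 0], 0.011, 0]
    - [[0.005, 0.001, 0], 0.011, 0]

```text
t: 10.75
eef_pos: [0.5918, 0.0755, 0.1036]
ee_rot: [-1.571, 0.0, 1.98]
force: [-0.9, -2.6, 0.5]
width: 0.0004
```

Call:
drive_tool:
  rows:
    - [[0.005, 0.001, 0], 0.011, 0]
    - [[0.005, 0.001, 0], 0.011, 0]

```text
t: 10.95
eef_pos: [0.593, 0.0756, 0.1035]
ee_rot: [-1.57, 0.0, 1.997]
force: [-2.1, -2.7, 1.1]
width: 0.0006
```

Run:
```python
from h import *
s=get_state(); print(s["eef_pos"],s["ee_rot"],s["force"],s["moment"])
f=grab_frame("side"); cv2.imwrite("pics/s3.png",cv2.resize(f["img"][160:280,260:380],(600,600),interpolation=cv2.INTER_CUBIC))
```

```text
[0.59296902 0.07563734 0.10348437] [-1.57020615e+00  9.29034248e-05  1.99694697e+00] [-2.13106802 -2.6571967   1.11722302] [-1.08638879  0.90078849  0.01402325]
```

View pics/s3.png

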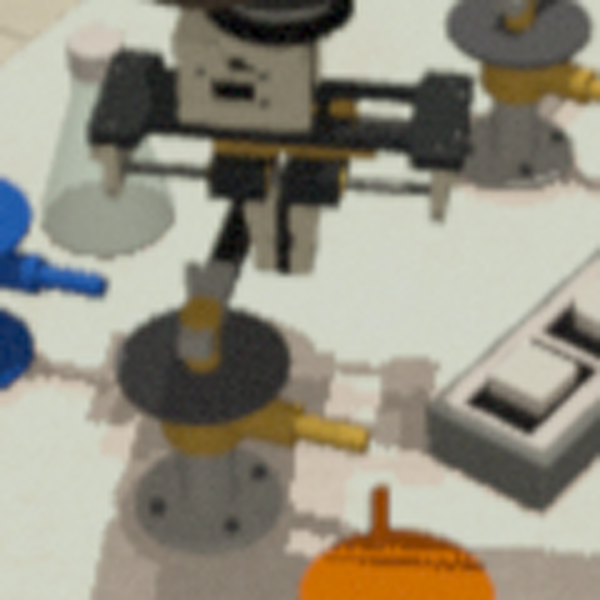

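The side view shows the lever lying along the finger and close to the stop pin. The last step also fell slightly short, so it may be meeting the stop. From here I'll use finer steps along the push direction only.

Call:
drive_tool:
  rows:
    - [[0.003, 0.001, 0], 0.005, 0]
    - [[0.003, 0.001, 0], 0.005, 0]

```text
t: 11.2
eef_pos: [0.5933, 0.0756, 0.1035]
ee_rot: [-1.569, 0.0, 2.004]
force: [-4.2, -4.8, 2.5]
width: 0.0001
```

Call:
drive_tool:
  rows:
    - [[0.003, 0.001, 0], 0, 0]
    - [[0.003, 0.001, 0], 0, 0]

```text
t: 11.4
eef_pos: [0.5937, 0.0757, 0.1034]
ee_rot: [-1.568, -0.0, 2.004]
force: [-6.2, -4.5, 3.7]
width: 0.0004
```

Call:
drive_tool:
  rows:
    - [[0.005, 0.002, 0], 0, 0]
    - [[0.005, 0.002, 0], 0, 0]

```text
t: 11.6
eef_pos: [0.5943, 0.0758, 0.1034]
ee_rot: [-1.566, -0.0, 2.004]
force: [-9.0, -5.7, 6.5]
width: -0.0
```

Call:
drive_tool:
  rows:
    - [[0.002, 0.001, 0], 0, 0]
    - [[0.002, 0.001, 0], 0, 0]
    - [[0.002, 0.001, 0], 0, 0]
    - [[0.002, 0.001, 0], 0, 0]

```text
t: 12.0
eef_pos: [0.5944, 0.0758, 0.1033]
ee_rot: [-1.566, -0.0, 2.003]
force: [-10.6, -7.1, 7.6]
width: 0.0003
```

Call:
drive_tool:
  rows:
    - [[0.001, 0, 0], 0, 0]
    - [[0.001, 0, 0], 0, 0]
    - [[0.001, 0, 0], 0, 0]
    - [[0.001, 0, 0], 0, 0]
    - [[0.001, 0, 0], 0, 0]
    - [[0.001, 0, 0], 0, 0]
    - [[0.001, 0, 0], 0, 0]

```text
t: 12.7
eef_pos: [0.5945, 0.0758, 0.1033]
ee_rot: [-1.565, -0.0, 2.003]
force: [-11.3, -5.3, 7.3]
width: 0.0007
```

That is about 12.5 N against the stop, held for over 1 s. I'll back straight off and then lift.

Call:
drive_tool:
  rows:
    - [[-0.014, -0.006, 0], 0, 0]
    - [[-0.04, -0.018, 0], 0, 0]
    - [[-0.08, -0.037, 0], 0, 0]
    - [[-0.12, -0.056, 0], 0, 0]
    - [[-0.12, -0.056, 0], 0, 0]
    - [[-0.12, -0.056, 0.2], 0, 0]
    - [[-0.12, -0.056, 0.35], 0, 0]
    - [[-0.12, -0.056, 0.4], 0, 0]
    - [[-0.12, -0.056, 0.4], 0, 0]

```text
t: 13.6
eef_pos: [0.5633, 0.0612, 0.2279]
ee_rot: [-1.579, 0.001, 2.005]
force: [-0.5, 0.7, -0.4]
width: 0.0003
```

Run:
```python
from h import *
s=get_state(); p=s["eef_pos"]; print(p,s["ee_rot"],s["force"],s["q"])
for nm,k in(("round",(.454,-.040)),("bar",(.446,-.115))): print(nm,((np.array(k)-p[:2])/.3).round(3))
print("turn to -5.8deg:",(np.radians(-5.8)-s["ee_rot"][2])/(np.pi/2))
```

```text
[0.56329142 0.06116635 0.22794966] [-1.57866771e+00  7.97632481e-04  2.00451971e+00] [-0.53945602  0.68871401 -0.40172655] [ 4.54174786e-01  1.75505482e-01 -2.35832733e-01  1.04925539e-03
 -1.15160488e+00 -2.08715738e-02]
round [-0.364 -0.337]
bar [-0.391 -0.587]
turn to -5.8deg: -1.3405613236398073
```

Call:
drive_tool:
  rows:
    - [[-0.364, -0.337, 0], 0.66, 0]
    - [[-0.364, -0.337, 0], 0.66, 0]
    - [[-0.364, -0.337, 0], 0.66, 0]
    - [[-0.364, -0.337, 0], 0.66, 0]
    - [[-0.364, -0.337, 0], 0.66, 0]
    - [[-0.364, -0.337, 0], 0.66, 0]
    - [[-0.364, -0.337, 0], 0.66, 0]
    - [[-0.364, -0.337, 0], 0.66, 0]
    - [[-0.364, -0.337, 0], 0.66, 0]

```text
t: 14.5
eef_pos: [0.4518, -0.0406, 0.2231]
ee_rot: [-1.571, -0.001, 3.037]
force: [-0.4, -0.0, -0.2]
width: 0.0007
```

Run:
```python
from h import *
from scipy.spatial.transform import Rotation as R
s=get_state(); print(s["eef_pos"],s["ee_rot"],s["force"])
f=grab_frame("wrist"); f=dict(f); T=np.eye(4); T[:3,:3]=R.from_euler("xyz",s["ee_rot"]).as_matrix(); T[:3,3]=s["eef_pos"]; 
g=dict(f); g["T"]=T@np.array(f["hand_eye"])
for k in("key_round_top","key_bar_top","key_square_top"):
    for r in regions_of(f,k)[:1]:
        p=np.argwhere(r["pixels"])[:,::-1]; print(k,round(r["confidence"],2),np.round(r["box"]),at(g,*p.mean(0),.055)[:2].round(4))
cv2.imwrite("pics/w4.png",f["img"])
t=grab_frame("top"); cv2.imwrite("pics/t4.png",t["img"])
im=t["img"][165:265,230:390]; cv2.imwrite("pics/t4c.png",cv2.resize(im,(800,500),interpolation=cv2.INTER_CUBIC))
```

```text
[ 0.45180712 -0.04060917  0.22309908] [-1.57066829e+00 -5.67402977e-04  3.03663095e+00] [-0.37005518 -0.03408235 -0.16864444]
key_round_top 0.95 [304. 165. 343. 203.] [ 0.4566 -0.0437]
key_bar_top 0.81 [362. 172. 420. 191.] [ 0.4491 -0.1169]
key_square_top 0.72 [237. 164. 268. 200.] [0.4644 0.0294]
```

View pics/t4c.png

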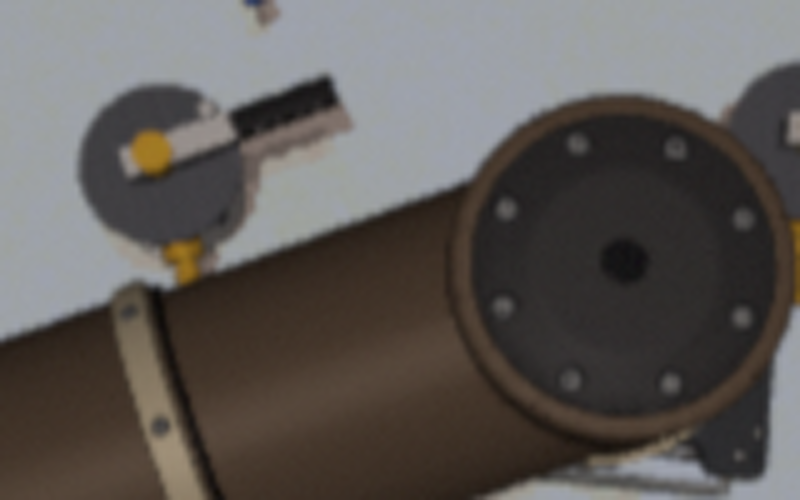

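The top view shows the shut lever resting against its pin at (208,105). The wrist view puts the round key at ≈ (0.456,-0.043), in line with the other cameras. I'll descend on it.

Call:
drive_tool:
  rows:
    - [[0.004, -0.004, -0.17], 0, 0]
    - [[0.004, -0.004, -0.34], 0, 0]
    - [[0.004, -0.004, -0.48], 0, 0]
    - [[0.004, -0.004, -0.53], 0, 0]
    - [[0.004, -0.004, -0.53], 0, 0]

```text
t: 15.25
eef_pos: [0.4514, -0.0424, 0.0622]
ee_rot: [-1.569, -0.005, 3.04]
force: [-1.4, -0.0, 0.8]
width: 0.0004
```

Call:
drive_tool:
  rows:
    - [[0.012, 0, -0.01], 0, 0]
    - [[0.012, 0, -0.02], 0, 0]
    - [[0.012, 0, -0.03], 0, 0]
    - [[0.012, 0, -0.04], 0, 0]
    - [[0.012, 0, -0.04], 0, 0]

```text
t: 15.75
eef_pos: [0.4577, -0.0415, 0.053]
ee_rot: [-1.571, 0.002, 3.041]
force: [0.8, 1.0, 2.4]
width: 0.0007
```

Call:
drive_tool:
  rows:
    - [[-0.005, 0, -0.01], 0, 0]
    - [[-0.005, 0, -0.02], 0, 0]
    - [[-0.005, 0, -0.025], 0, 0]
    - [[-0.005, 0, -0.025], 0, 0]

```text
t: 16.15
eef_pos: [0.457, -0.0414, 0.0469]
ee_rot: [-1.571, 0.003, 3.042]
force: [-2.6, 1.6, 23.9]
width: 0.0008
```

The round key bottomed at z = 0.047, a travel of 8 mm. I'll let it up and move over the bar.

Call:
drive_tool:
  rows:
    - [[0, 0, 0.03], 0, 0]
    - [[0, 0, 0.1], 0, 0]
    - [[0, 0, 0.15], 0, 0]
    - [[-0.01, -0.08, 0.15], 0, 0]
    - [[-0.02, -0.16, 0.15], 0, 0]
    - [[-0.03, -0.25, 0.15], 0, 0]
    - [[-0.03, -0.25, 0.15], 0, 0]
    - [[-0.03, -0.25, 0.15], 0, 0]

```text
t: 16.95
eef_pos: [0.4453, -0.1173, 0.0895]
ee_rot: [-1.571, -0.002, 3.039]
force: [0.6, -0.4, 0.4]
width: 0.0004
```

Call:
drive_tool:
  rows:
    - [[0.006, 0.004, -0.05], 0, 0]
    - [[0.006, 0.004, -0.1], 0, 0]
    - [[0.006, 0.004, -0.12], 0, 0]
    - [[0.006, 0.004, -0.125], 0, 0]
    - [[0.006, 0.004, -0.125], 0, 0]

```text
t: 17.45
eef_pos: [0.4477, -0.1153, 0.0526]
ee_rot: [-1.571, -0.001, 3.041]
force: [-2.4, 1.7, 3.8]
width: 0.0006
```

Call:
drive_tool:
  rows:
    - [[0, 0, -0.01], 0, 0]
    - [[0, 0, -0.018], 0, 0]
    - [[0, 0, -0.023], 0, 0]
    - [[0, 0, -0.023], 0, 0]

```text
t: 17.85
eef_pos: [0.4483, -0.1155, 0.047]
ee_rot: [-1.571, 0.001, 3.041]
force: [-8.8, 6.0, 21.3]
width: 0.0004
```

The bar also bottomed, at z = 0.047 with 21 N. I'll release it and lift clear.

Call:
drive_tool:
  rows:
    - [[0, 0, 0.03], 0, 0]
    - [[0, 0, 0.1], 0, 0]
    - [[0, 0, 0.25], 0, 0]
    - [[0, 0, 0.4], 0, 0]
    - [[0, 0, 0.5], 0, 0]
    - [[0, 0, 0.5], 0, 0]

```text
t: 18.45
eef_pos: [0.4513, -0.1156, 0.2005]
ee_rot: [-1.572, 0.01, 3.041]
force: [0.7, -0.5, -0.3]
width: 0.0004
```

Call:
drive_tool:
  rows:
    - [[0, -0.8, 0.2], 0, 0]
    - [[0, -0.8, 0.2], 0, 0]
    - [[0, -0.8, 0.2], 0, 0]
    - [[0, -0.8, 0.2], 0, 0]
    - [[0, -0.8, 0.2], 0, 0]
    - [[0, -0.8, 0.2], 0, 0]
    - [[0, -0.8, 0.2], 0, 0]
    - [[0, -0.8, 0.2], 0, 0]

```text
t: 19.25
eef_pos: [0.4479, -0.355, 0.2548]
ee_rot: [-1.571, -0.001, 3.041]
force: [-0.8, -0.3, 0.8]
width: 0.0002
```

Run:
```python
from h import *
s=get_state(); print(s["eef_pos"],s["force"])
f=grab_frame("side"); cv2.imwrite("pics/s5.png",cv2.resize(f["img"][120:370,200:450],(600,600),interpolation=cv2.INTER_CUBIC))
```

```text
[ 0.44787747 -0.35499977  0.25483256] [-0.82045591 -0.27954855  0.76047095]
```

View pics/s5.png

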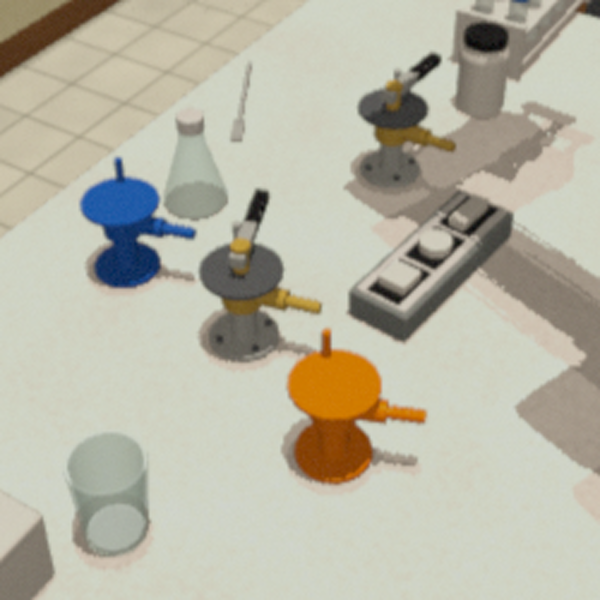

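The lever at (255,215) is against its pin, all three keys are up, and nothing else has moved. I'll hand the job in.

```bash
python3 -c "
from station import *
print(job_done())"
```

```text
the job is handed in; nothing more can be done
None
```

The gas cock is shut, both keys were pressed in the order asked, and the job was handed in at about 19 s on the robot's clock.

- **Lever:** I pushed it anticlockwise with closed fingers until it met its stop, at a bearing of about 295°, or roughly 1.8 rad from the nozzle. I then held it there for about 1.1 s, at 12 to 13 N when read. The highest horizontal force reading was about 13 N. Readings come only at the end of each move, so brief peaks between them were not seen.
- **Keys:** The round key and then the bar key each went fully down, to z = 0.047 m, which is 8 mm of travel. They were held with about 24 N and 21 N, then released.
- **Last checks:** The final side picture shows the lever resting at its pin, all three keys up, and the other cock, flask, beaker and jar where they were. The arm is clear of everything.
- **Disagreements:** From the pictures I expected the stop at about 289°, some 6° before where it was felt. Sideways readings while pushing were mostly 1 to 3 N, a little under the 3 N friction figure. The bar press also showed about 10 N sideways alongside the 21 N downward.

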